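# Snap the lamp boom back into its stand

## Task

The specimen lamp's boom has been pulled out of its stand until the snap button stands clear. Hold the button down flush, slide the boom so that the button goes in under the rim of the stand's square tube, then push the boom home until the button pops up through the window in the tube and locks it. Be gentle with the lamp stand (never more than about 30 N on it), leave the things around it where they are, and let go at the end.

Things in the scene. Friction and masses are not known exactly. Their poses are not given: they have to be found in the camera images.
- stand: Lamp stand fixed to the bench: base plate 150 x 200 x 16 mm, column, and on it a fixed horizontal square aluminium tube 44 mm wide, 160 mm long. Origin on the bench top straight below the tube's mouth; y points into the tube, the way the boom is pushed; z up. The boom, a 34 mm square steel bar centred on x = 0, comes out of the mouth towards -y; its flat top is 130 mm above the bench.
- mouth (a point): Middle of the front edge of the tube's mouth, on the roof's top, 135 mm above the bench (5 mm above the boom's top). The roof is 3 mm thick, with a 2 mm gap between its underside and the boom's top.
- window (a point): Centre of the rectangular window in the tube's roof, on the roof's top: 36 mm inwards of the mouth; 22 mm long along the tube, 20 mm wide.
- button_top (a point): Centre of the top of the snap button, a steel block in the boom's top, 18 mm long along the boom, 14 mm wide, upright faces: unpressed it stops dead at the rim. Free, it stands 9 mm above the boom's top. With its front part under the roof it stays down by itself (2 mm above the boom's top) up to the window, where it pops to 4 mm above the roof and locks the boom with 2 mm of play either way.
- button (a joint): How far the snap button is pressed in, m: 0 fully up, 0.009 flush with the boom's top, 0.010 its stop. It needs 3 N to start and about 6 N when flush, and springs up when it is let go.
- fin (a point): Centre (half-way up) of the black thumb fin on the boom, 85 mm behind (-y of) the button's centre: 10 mm thick along the boom, 34 mm wide, 31 mm high above the boom's top; can be pushed or pinched. The white lamp head hangs under the boom, centred 27 mm behind the fin; the boom ends 45 mm behind the fin.
- boom (a joint): How far the boom is slid in from its outermost place, m. The button's front face meets the rim at 0.066; the button is in the middle of the window at 0.111. Slides with about 5 N of friction and stays where it is left: a fingertip must press on it with 10 to 15 N to drag it along by its top without slipping.
- slide_tray: Loose bystander: white slide tray, 200 x 90 x 18 mm, on the bench beside the boom, origin under its centre.
- slide_case: Loose bystander: blue slide case, 100 x 75 x 36 mm, on the bench on the robot's side of the boom, origin under its centre.
- oil_bottle: Loose bystander: small amber bottle, 28 mm across, 65 mm tall, standing on the bench near the stand, origin under its centre.
- objective: Loose bystander: steel microscope objective, 32 mm across, 48 mm tall, standing on the bench near the stand, origin under its centre.

How it is judged:
By the outcome, as a careful person would: the job done as asked, in the order asked, and still so for the second after the job is handed in, with the robot touching nothing.
It also fails if it takes over 61 s, if anything falls off the work surface, if the arm or the gripper's body presses on something with over 40 N, if the wrist force passes 120 N, or if a joint passes its speed limit or range.

## Robot

A 6-joint arm with a two-finger parallel gripper is mounted at the origin on the work surface. World frame = base frame: x ahead of the robot, y to its left, z up, the work surface at z = 0. Lengths are in m, angles in degrees, forces in N, time in s.
With the tool pointing down it reaches from about 0.35 to 0.875 m from the base axis. Payload 4.2 kg.
Tool frame: the origin (TCP) lies between the finger pads; the fingertips stand 17 mm ahead of it and the grasp point (between the pads) lies 2 mm behind it; z points along the fingers, y is the direction in which the jaws open and shut (so a half turn about z gives the same grasp; the last joint's range is limited). The gripper opens to 87 mm and grips with 3 to 60 N. Pads are 19 mm wide; open, the fingers measure 117 mm over their backs; the gripper's body (75 mm by 190 mm) begins 51 mm behind the grasp point.
Start: joints at [-51.761, 22.042, 0.453, 0, -68.411, -14.817], TCP at [0.248, -0.573, 0.24] pointing down, gripper open.
Joint ranges: [-179.83, 179.83], [-69.29, 118.12], [-61.27, 80.66], [-181.25, 117.63], [-171.15, -9.14], [-177.46, 177.46]. Speed limits (degrees/s): [159.86, 159.86, 180, 180, 180, 180].

## Interface

Orientations are given as a 3x3 rotation matrix whose columns are the frame's x, y, z axes.
In Python, from station import r gives the robot as it stands.
- The arm moves only by the shell command python3 -m creep 'ROWS'. ROWS is JSON, a list of rows, each a list of 7 numbers: the opening, from 0 (shut) to 1 (fully open), then the shift along the tool's x, y, z scaled (see below), then the turn, a rotation vector about the tool's x, y, z scaled (see below). A call has 1 to 5 rows; each row is the pose to reach, as a shift and turn from the pose measured when the call began, along the tool's axes at that moment, turning the shorter way round; what a row does not reach only later rows make up. The controller multiplies each number of a shift by 300 mm and each number of a turn by 180 degrees. A row lasts 1/12 s, in which the tool goes at most 41.7 mm and 7.16 degrees, less where a joint would pass 70% of its speed; a pose out of reach is approached as far as the arm can. A call with a number of a shift or a turn outside -1 to 1 is refused whole. A call with a gripper value outside its range is refused whole. The fingers move at their own pace and stop on an object; the grip force is fixed at half the most. Time passes only in rows, so rows that repeat a pose let the fingers close. It gives the time, the measured TCP pose, the force and the opening at its end, in the units of the state.
- r.sense(): the state, without advancing time (a new reading comes with each control period).
- r.capture(name): name is "scene" or "top" or "wrist"; returns the picture (480x640x3 uint8, blue, green, red); there is no depth.
- r.camera_model(name): a dict with "mtx" (3x3 intrinsics, pixels), "dist" ([k1, k2, p1, p2, k3] as OpenCV has them; the pictures are not rectified), "R" (3x3) and "t" (3): a world point X has camera coordinates R X + t; the wrist camera has in their place "mount" (4x4, takes a point from camera to tool coordinates, whose origin is the TCP and whose axes are the flange's). Camera axes: x right, y down, z forward; pixel columns grow to the right and rows downward; lengths in m; the calibration is good to about 2 mm. A picture is of the moment at which its call begins: read the wrist's pose just before it. camera_model takes no time and is no camera call.
- r.finish_job(): hands the job in, once; it reports no verdict.
Trained networks look in the newest picture that a camera, given by its name, has taken for a name from the list of things; names that differ only in an ending like _2 or _b are one class to them, and where a whole thing is asked for, a point or a joint stands for the part that bears it (a point fixed in the world has none). Each returns a list of dicts, best first, with "score" (0 to 1); they miss things now and then, are a little off and sometimes report something else, mostly with a low value. They report only what shows in the picture. A call takes as long as a camera call.
- r.recognise(camera, target): "rect" ([left, top, right, bottom] as shares, 0 to 1, of the picture: columns of its width, rows of its height, round what is visible of it).
- r.outline_of(camera, target): "pixels" (480x640 bool, what is visible of it) and "rect" ([left, top, right, bottom] as shares, 0 to 1, of the picture: columns of its width, rows of its height, round what is visible of it).
The state is a dict: "time_s": time; "joints": joint angles; "joint_velocities": joint speeds; "effort": joint torques, N m; "tcp_pos": TCP position; "ee_rot": TCP orientation; "wrist_force": force on the tool from outside, world axes, zero at the start; "moment": the same for the moment, N m; "gripper_width": opening from 0.0 (shut) to 1.0 (fully open).
Only numpy, scipy, OpenCV 4.12 (cv2) and the standard library are available. Lean on these libraries where they do the work, as an engineer would, in place of code of your own. Each camera call takes 0.05 s, during which the arm holds its last target.

## Working session

There is one attempt and no reset: what is moved stays moved. The work goes in short steps, Python scripts to look and compute and a shell command to move; the robot and the scene stay as the last step left them, time stands still between calls to the robot, and variables do not carry over. Pictures are saved under pics/ and viewed, and the job is handed in when it is done.

```bash
ls; mkdir -p pics; python3 - <<'E'
from station import r
import cv2,numpy as np
s=r.sense(); print({k:np.round(v,3).tolist() for k,v in s.items()})
for n in("scene","top"):
    cv2.imwrite(f"pics/{n}0.png",r.capture(n)); m=r.camera_model(n); print(n,{k:np.round(v,3).tolist() for k,v in m.items()})
    for t in ("stand","boom","button_top","fin","mouth","window","slide_tray","slide_case","oil_bottle","objective"):
        for d in r.recognise(n,t)[:2]: print(n,t,round(d['score'],2),np.round(np.array(d['rect'])*[640,480,640,480],1))
E
```

```text
pics
{'time_s': 0.0, 'joints': [-51.76, 22.089, 0.381, -0.028, -68.41, -14.817], 'joint_velocities': [-0.044, -0.026, -0.074, -0.085, 0.048, -0.007], 'effort': [-0.0, -39.066, 18.741, 4.22, 0.011, -0.0], 'tcp_pos': [0.248, -0.573, 0.238], 'ee_rot': [[-0.918, -0.397, -0.001], [-0.397, 0.918, 0.002], [0.0, 0.002, -1.0]], 'wrist_force': [0.759, -0.233, 0.456], 'moment': [-0.007, 0.012, -0.0], 'gripper_width': 1.003}
scene {'mtx': [[480.407, 0.0, 318.42], [0.0, 480.407, 244.883], [0.0, 0.0, 1.0]], 'dist': [-0.13, 0.0, 0.0, 0.0, 0.0], 'R': [[-0.602, 0.799, 0.002], [0.66, 0.499, -0.562], [-0.45, -0.337, -0.827]], 't': [0.323, -0.32, 1.04]}
scene stand 0.74 [228.9 169.3 471.3 407.3]
scene stand 0.44 [230.4 168.1 378.9 271.6]
scene boom 0.58 [232.  170.  380.5 269.1]
scene boom 0.49 [301.5 211.5 318.6 225.3]
scene button_top 0.58 [303.4 210.9 315.6 223.4]
scene fin 0.59 [231.6 171.4 377.1 270.6]
scene mouth 0.8 [230.  170.3 469.7 407.2]
scene window 0.61 [231.6 172.3 468.3 407. ]
scene slide_tray 0.57 [157.1 241.4 288.  349.5]
scene slide_case 0.94 [300.  170.4 367.3 229.1]
scene oil_bottle 
[... 213 characters left out ...]
.0, 461.058, 237.762], [0.0, 0.0, 1.0]], 'dist': [-0.032, 0.0, 0.0, 0.0, 0.0], 'R': [[0.027, -0.999, 0.028], [-0.993, -0.03, -0.11], [0.111, -0.025, -0.994]], 't': [0.001, 0.604, 0.679]}
top stand 0.7 [169.7 207.6 448.5 313.8]
top boom 0.69 [255.2 249.1 447.2 310.6]
top button_top 0.59 [251.7 249.3 444.  305.2]
top button_top 0.45 [342.  263.4 351.8 276.3]
top fin 0.7 [252.6 250.  443.2 306.6]
top fin 0.28 [339.2 322.9 393.4 394.1]
top mouth 0.74 [166.9 205.5 445.7 316.6]
top window 0.91 [167.8 208.6 445.  315.8]
top slide_tray 0.69 [330.5 168.7 452.2 224.7]
top slide_case 0.6 [342.7 324.3 395.8 396.6]
top oil_bottle 0.61 [258.1 338.7 275.9 361.4]
top objective 0.92 [266.7 175.1 285.7 198.7]
```

View pics/scene0.png

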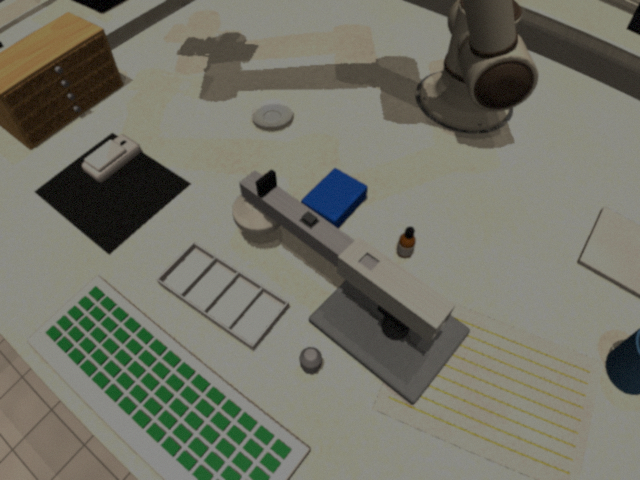

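View pics/top0.png

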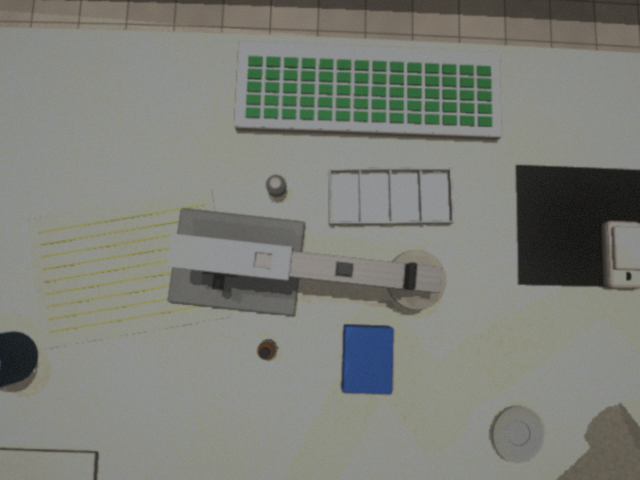

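```bash
python3 - <<'E'
import cv2
a=cv2.imread("pics/top0.png")[200:330,160:460]; cv2.imwrite("pics/topz.png",cv2.resize(a,(780,338),interpolation=cv2.INTER_CUBIC))
a=cv2.imread("pics/scene0.png")[160:320,225:385]; cv2.imwrite("pics/scenez.png",cv2.resize(a,(600,600),interpolation=cv2.INTER_CUBIC))
E
```

```text
(no output)
```

View pics/topz.png

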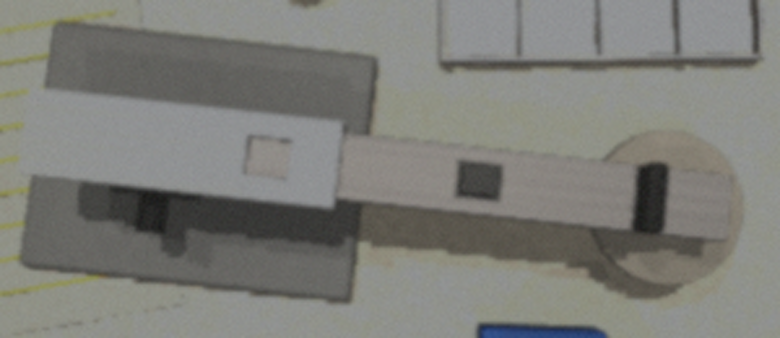

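View pics/scenez.png

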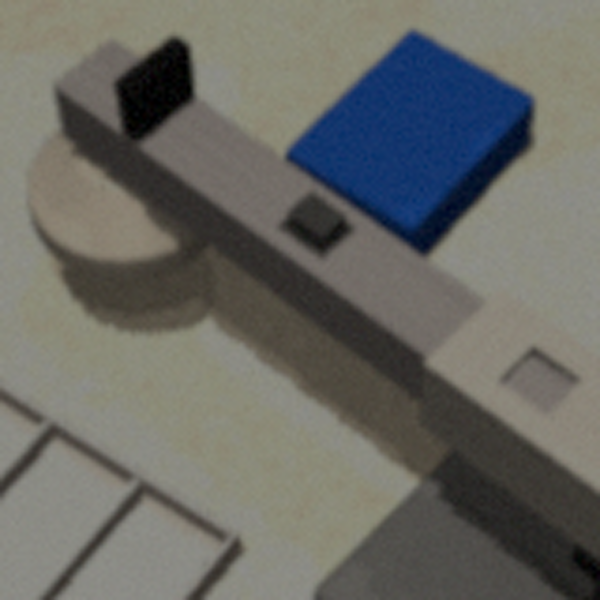

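```bash
cat > fit.py <<'E'
from station import r
import cv2,numpy as np
from scipy.optimize import least_squares
def pts(b): return {'mp':(22,0,135),'mm':(-22,0,135),'wnp':(10,25,135),'wnm':(-10,25,135),'wfp':(10,47,135),'wfm':(-10,47,135),
 'b1':(7,b-9,139),'b2':(7,b+9,139),'b3':(-7,b+9,139),'b4':(-7,b-9,139),'bc':(0,b,139),'ep':(17,b-130,130),'em':(-17,b-130,130),
 'f1':(17,b-80,161),'f2':(17,b-90,161),'f3':(-17,b-90,161),'f4':(-17,b-80,161)}
def proj(n,X):
    m=r.camera_model(n);R=np.array(m['R'],float);return cv2.projectPoints(np.array(X,float).reshape(-1,3),cv2.Rodrigues(R)[0],np.array(m['t'],float),np.array(m['mtx'],float),np.array(m['dist'],float))[0].reshape(-1,2)
def world(p,P):
    x,y,a=p[:3];c,s=np.cos(a),np.sin(a);P=np.array(P)/1000
    return np.c_[x+c*P[:,0]-s*P[:,1],y+s*P[:,0]+c*P[:,1],P[:,2]]
E
cat > m0.py <<'E'
from fit import *
T={'mp':(343,121),'mm':(335,208),'wnp':(291,138),'wnm':(290,179),'wfp':(247,136),'wfm':(245,177),'b2':(460,161),'b1':(501,164),'b4':(499,200),'b3':(458,196),'f1':(641,163),'f2':(667,164),'f3':(662,233),'f4':(636,232),'ep':(729,171),'em':(727,240)}
S={'mp':(428,358),'mm':(485,300),'wnm':(540,347),'wnp':(502,379),'wfm':(579,378),'wfp':(545,412),'bc':(318,213),'ep':(60,85),'em':(110,42)}
obs={'top':{k:(v[0]/2.6+160,v[1]/2.6+200) for k,v in T.items()},'scene':{k:(v[0]/3.75+225,v[1]/3.75+160) for k,v in S.items()}}
def res(p,cams):
    P=pts(p[3]*1000);o=[]
    for c in cams: o.append(proj(c,world(p,[P[k] for k in obs[c]]))-np.array(list(obs[c].values())))
    return np.concatenate(o)
for cams in (['top'],['scene'],['top','scene']):
    f=least_squares(lambda p:res(p,cams).ravel(),[0.55,0,0,-.07]);p=f.x
    print(cams,np.round(p[:2],4),'yaw',np.degrees(p[2]).round(2),'b',p[3].round(4),'rms',np.sqrt(np.mean(f.fun**2)).round(2))
print(res(p,cams).round(1).tolist())
print(world(p,[(0,p[3]*1000,139),(0,p[3]*1000-85,145),(0,0,135)]).round(4))
E
python3 m0.py
```

```text
['top'] [0.5569 0.0652] yaw -4.52 b -0.0699 rms 1.02
['scene'] [0.5547 0.0641] yaw -4.47 b -0.0703 rms 1.51
['top', 'scene'] [0.5562 0.0648] yaw -4.37 b -0.0696 rms 1.32
[[0.7, 1.0], [0.0, 0.9], [0.7, 1.5], [-0.6, 0.9], [1.0, 0.6], [-0.1, -0.1], [0.4, 1.6], [-1.7, 1.9], [-2.0, -1.3], [0.1, -1.2], [2.3, -0.7], [0.1, -0.2], [-0.1, 0.1], [2.0, -0.4], [0.6, 1.5], [-0.6, 0.4], [-1.5, 2.2], [3.7, -2.4], [-2.1, 0.5], [-1.2, 1.3], [0.3, 1.3], [0.3, 1.8], [0.3, 2.0], [-1.8, 1.5], [0.8, 0.5]]
[[ 0.5509 -0.0046  0.139 ]
 [ 0.5444 -0.0893  0.145 ]
 [ 0.5562  0.0648  0.135 ]]
```

```bash
cat > go.py <<'E'
import sys,numpy as np
from station import r
from scipy.spatial.transform import Rotation as Ro
SX,SY,YAW=.5562,.0648,np.radians(-4.4)
def rel(pw):
    d=np.array(pw)-[SX,SY,0];c,s=np.cos(YAW),np.sin(YAW);return np.array([c*d[0]+s*d[1],-s*d[0]+c*d[1],d[2]])*1000
def plan(sx,sy,z,yaw=YAW):  # mm stand-frame
    s=r.sense();c,sn=np.cos(YAW),np.sin(YAW)
    tgt=np.array([SX+c*sx/1e3-sn*sy/1e3,SY+sn*sx/1e3+c*sy/1e3,z/1e3])
    R0=np.array(s['ee_rot']);y=np.array([-np.sin(yaw),np.cos(yaw),0]);zz=np.array([0,0,-1.]);R1=np.c_[np.cross(y,zz),y,zz]
    d=R0.T@(tgt-np.array(s['tcp_pos']))
    print('t',round(s['time_s'],2),'rel',rel(s['tcp_pos']).round(1),'F',np.round(s['wrist_force'],1),'w',round(s['gripper_width'],3))
    print('shift',(d/.3).round(4),'turn',(Ro.from_matrix(R0.T@R1).as_rotvec(degrees=True)/180).round(4))
if __name__=='__main__': plan(*map(float,sys.argv[1:4]))
E
python3 go.py 0 -124 240
```

```text
t 1.1 rel [-257.9 -660.   239.6] F [-0.2  0.5 -0.1] w 1.005
shift [-1.5941e+00  1.1789e+00 -1.5000e-03] turn [-0.     -0.      0.1546]
```

```bash
python3 -m creep '[[1,-0.53,0.393,0,0,0,0.1546],[1,-0.53,0.393,0,0,0,0.1546],[1,-0.53,0.393,0,0,0,0.1546],[1,-0.53,0.393,0,0,0,0.1546],[1,-0.53,0.393,0,0,0,0.1546]]'; python3 go.py 0 -124 240
```

```text
time_s: 1.52
tcp_pos: [0.3474, -0.4018, 0.2397]
ee_rot: [[-0.997, 0.082, 0.0], [0.082, 0.997, -0.0], [-0.0, -0.0, -1.0]]
wrist_force: [0.4, 0.2, 0.5]
gripper_width: 1.005
t 1.52 rel [-172.4 -481.2  239.7] F [0.4 0.2 0.5] w 1.005
shift [-0.5684  1.1938 -0.0013] turn [-0.0001  0.0001 -0.0017]
```

```bash
python3 -m creep '[[0.885,-0.33,0.7,0,0,0,0],[0.885,-0.33,0.7,0,0,0,0],[0.885,-0.33,0.7,0,0,0,0],[0.885,-0.33,0.7,0,0,0,0],[0.885,-0.33,0.7,0,0,0,0]]'; python3 go.py 0 -124 230
```

```text
time_s: 1.93
tcp_pos: [0.4514, -0.2205, 0.2401]
ee_rot: [[-0.997, 0.082, 0.001], [0.082, 0.997, -0.001], [-0.001, -0.0, -1.0]]
wrist_force: [1.3, 0.0, -0.1]
gripper_width: 0.889
t 1.93 rel [ -82.6 -292.5  240.1] F [ 1.3  0.  -0.1] w 0.889
shift [-0.2723  0.563   0.0337] turn [-0.0002  0.0004 -0.0017]
```

```bash
python3 -m creep '[[0.885,-0.2723,0.563,0.03,0,0,-0.002],[0.885,-0.2723,0.563,0.03,0,0,-0.002],[0.885,-0.2723,0.563,0.03,0,0,-0.002],[0.885,-0.2723,0.563,0.03,0,0,-0.002],[0.885,-0.2723,0.563,0.03,0,0,-0.002]]';python3 -m creep '[[0.885,0,0,0,0,0,0],[0.885,0,0,0,0,0,0]]'; python3 go.py 0 -124 230
python3 - <<'E'
from station import r
import cv2,numpy as np
m=r.camera_model("wrist"); print({k:np.round(v,3).tolist() for k,v in m.items()})
s=r.sense();cv2.imwrite("pics/w1.png",r.capture("wrist"))
np.savez('w1.npz',p=s['tcp_pos'],R=s['ee_rot'])
E
```

```text
time_s: 2.35
tcp_pos: [0.5484, -0.0554, 0.2311]
ee_rot: [[-0.997, 0.073, 0.002], [0.073, 0.997, -0.0], [-0.003, -0.0, -1.0]]
wrist_force: [0.4, -0.4, 0.5]
gripper_width: 0.883
time_s: 2.52
tcp_pos: [0.5489, -0.0541, 0.2307]
ee_rot: [[-0.998, 0.07, 0.002], [0.07, 0.998, -0.0], [-0.002, -0.0, -1.0]]
wrist_force: [-0.2, -0.1, 0.4]
gripper_width: 0.888
t 2.52 rel [   1.8 -119.1  230.7] F [-0.2 -0.1  0.4] w 0.888
shift [ 0.0061 -0.0162  0.0023] turn [-0.0001  0.0006  0.0021]
{'mtx': [[402.708, 0.0, 316.653], [0.0, 402.708, 237.226], [0.0, 0.0, 1.0]], 'dist': [0.007, 0.0, 0.0, 0.0, 0.0], 'mount': [[-0.001, -0.954, -0.299, 0.083], [1.0, -0.001, 0.0, -0.001], [-0.0, -0.299, 0.954, -0.145], [0.0, 0.0, 0.0, 1.0]]}
```

View pics/w1.png

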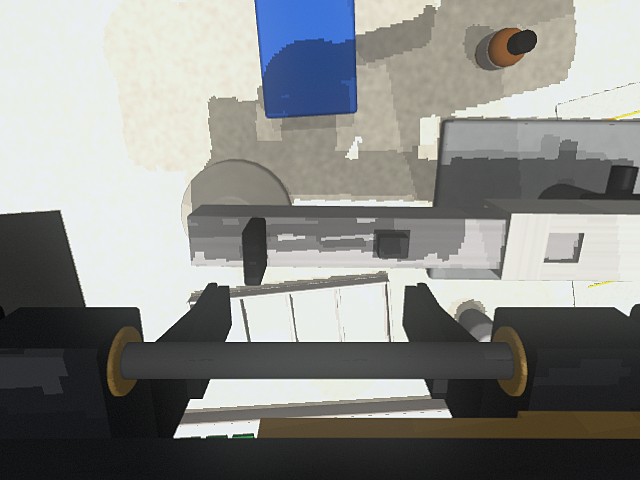

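```bash
python3 - <<'E'
import cv2
a=cv2.imread("pics/w1.png")[190:300,180:440]; cv2.imwrite("pics/w1z.png",cv2.resize(a,(780,330),interpolation=cv2.INTER_CUBIC))
a=cv2.imread("pics/w1.png")[190:300,380:640]; cv2.imwrite("pics/w1y.png",cv2.resize(a,(780,330),interpolation=cv2.INTER_CUBIC))
E
```

```text
(no output)
```

View pics/w1z.png

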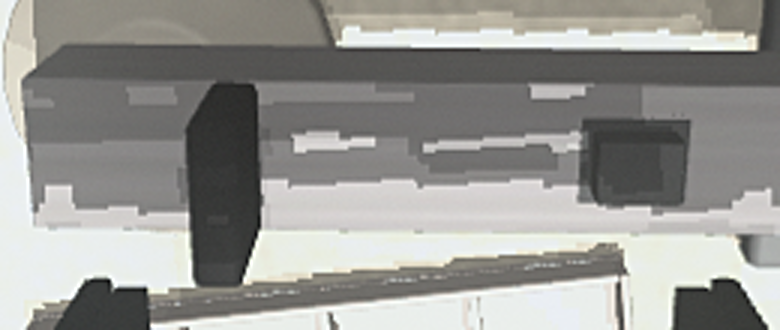

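View pics/w1y.png

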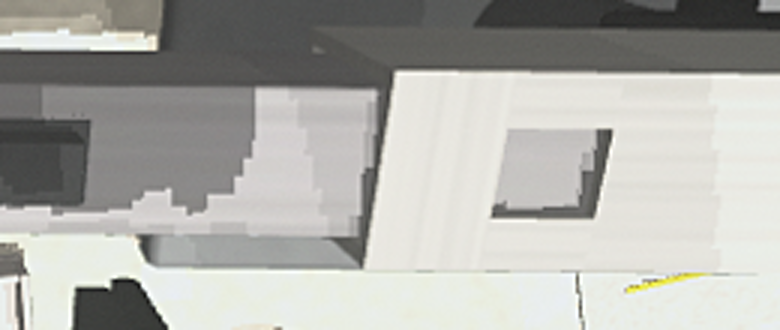

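```bash
cat > mw.py <<'E'
from fit import *
d=np.load('w1.npz');m=r.camera_model('wrist');M=np.array(m['mount'],float)
T=np.eye(4);T[:3,:3]=d['R'];T[:3,3]=d['p'];C=np.linalg.inv(T@M)
pj=lambda X:cv2.projectPoints(X,cv2.Rodrigues(C[:3,:3])[0],C[:3,3],np.array(m['mtx'],float),np.array(m['dist'],float))[0].reshape(-1,2)
o1={'b4':(600,138),'b3':(688,138),'b2':(685,205),'b1':(597,203),'em':(22,80),'ep':(33,226)}
o2={'mm':(398,71),'mp':(364,270),'wnm':(510,129),'wnp':(491,217),'wfm':(612,129),'wfp':(595,217)}
ob={k:(v[0]/3+180,v[1]/3+190) for k,v in o1.items()};ob.update({k:(v[0]/3+380,v[1]/3+190) for k,v in o2.items()})
O=np.array(list(ob.values()))
f=lambda p:(pj(world(p,[pts(p[3]*1000)[k] for k in ob]))-O)
s=least_squares(lambda p:f(p).ravel(),[.5562,.0648,-.077,-.07]);p=s.x
print(p[:2].round(4),np.degrees(p[2]).round(2),p[3].round(4),'rms',np.sqrt(np.mean(s.fun**2)).round(2))
print(dict(zip(ob,f(p).round(1).tolist())))
P=pts(p[3]*1000);print('fin',((pj(world(p,[P[k] for k in('f1','f2','f3','f4')]))-[180,190])*3).round(0).tolist())
E
python3 mw.py
```

```text
[0.5559 0.0646] -4.76 -0.0715 rms 0.62
{'b4': [0.5, 0.9], 'b3': [0.4, 1.2], 'b2': [-0.4, 0.2], 'b1': [0.2, 0.6], 'em': [-0.7, -1.5], 'ep': [0.0, 0.4], 'mm': [-0.4, -0.6], 'mp': [0.1, -0.7], 'wnm': [-0.5, -0.7], 'wnp': [-0.1, 0.0], 'wfm': [1.0, -0.3], 'wfp': [-0.1, 0.4]}
fin [[244.0, 289.0], [193.0, 288.0], [185.0, 120.0], [239.0, 120.0]]
```

```bash
sed -i 's/^SX.*/SX,SY,YAW=.5559,.0646,np.radians(-4.6)/' go.py; python3 - <<'E'
import cv2
import numpy as np
a=cv2.imread("pics/w1.png")[260:440,380:580]; a=(np.clip((a/255.)**0.5,0,1)*255).astype('uint8');cv2.imwrite("pics/w1f.png",cv2.resize(a,(660,594),interpolation=cv2.INTER_CUBIC))
E
python3 - <<'E'
from station import r
import cv2,numpy as np
d=np.load('w1.npz');m=r.camera_model('wrist');M=np.linalg.inv(np.array(m['mount'],float))
# project tool points: tip plane z=.017, inner y=.0386, outer +15
for x in(-.0095,.0095):
  for y in (.0386,.0466,.0536):
    for z in(.017,):
      X=M@[x,y,z,1];u=np.array(m['mtx'])@(X[:3]/X[2]);print(x,y,z,u[:2].round(0),((u[:2]-[380,260])*3.3).round(0))
E
```

```text
-0.0095 0.0386 0.017 [404. 326.] [ 78. 218.]
-0.0095 0.0466 0.017 [421. 326.] [137. 218.]
-0.0095 0.0536 0.017 [437. 326.] [188. 218.]
0.0095 0.0386 0.017 [406. 288.] [87. 91.]
0.0095 0.0466 0.017 [425. 288.] [148.  91.]
0.0095 0.0536 0.017 [441. 288.] [200.  91.]
```

View pics/w1f.png

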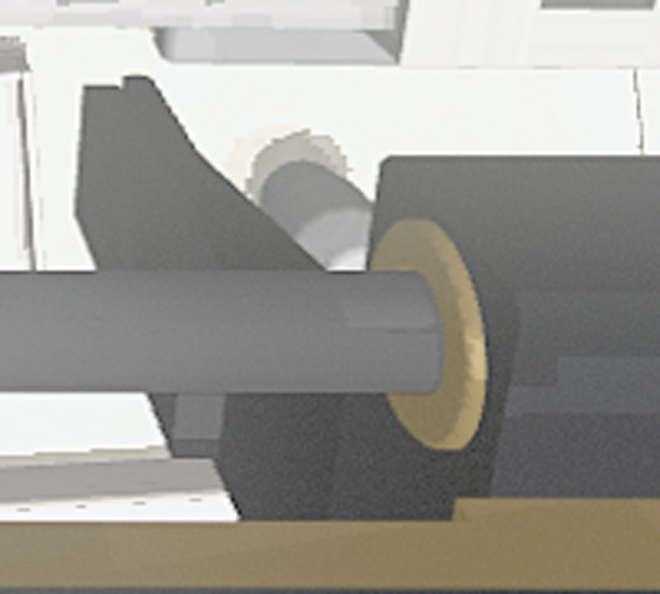

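```bash
python3 go.py 0 -123.5 165
```

```text
t 2.57 rel [   2.  -120.1  230.9] F [-0.1 -0.  -0.4] w 0.886
shift [ 0.0071 -0.0113  0.2196] turn [-0.0001  0.0006  0.0027]
```

```bash
python3 -m creep '[[0.93,0.0071,-0.0113,0,0,0,0.003],[0.93,0.0071,-0.0113,0.06,0,0,0.003],[0.93,0.0071,-0.0113,0.12,0,0,0.003],[0.93,0.0071,-0.0113,0.18,0,0,0.003],[0.93,0.0071,-0.0113,0.2196,0,0,0.003]]';python3 -m creep '[[0.93,0,0,0,0,0,0],[0.93,0,0,0,0,0,0]]'; python3 go.py 0 -123.5 155
python3 - <<'E'
from station import r
import cv2,numpy as np
s=r.sense();cv2.imwrite("pics/w2.png",r.capture("wrist"))
np.savez('w2.npz',p=s['tcp_pos'],R=s['ee_rot'])
E
```

```text
time_s: 2.98
tcp_pos: [0.5442, -0.0603, 0.1637]
ee_rot: [[-0.996, 0.084, -0.0], [0.084, 0.996, -0.0], [0.0, -0.0, -1.0]]
wrist_force: [0.5, 0.1, 0.6]
gripper_width: 0.925
time_s: 3.15
tcp_pos: [0.543, -0.062, 0.1636]
ee_rot: [[-0.996, 0.087, -0.002], [0.087, 0.996, -0.001], [0.002, -0.001, -1.0]]
wrist_force: [0.5, 0.7, -0.3]
gripper_width: 0.93
t 3.15 rel [  -2.7 -127.2  163.6] F [ 0.5  0.7 -0.3] w 0.93
shift [-0.009   0.0124  0.0285] turn [-0.0003 -0.0006 -0.0021]
```

View pics/w2.png

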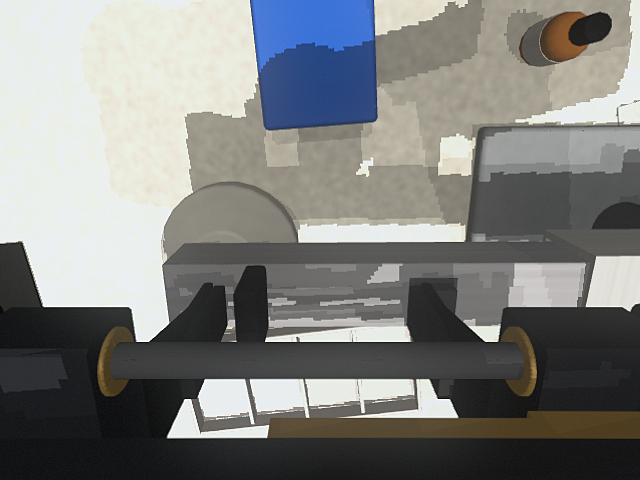

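```bash
python3 go.py 0 -123.5 155;python3 -m creep '[[0.93,-0.009,0.0124,0.025,0,0,-0.002],[0.93,-0.009,0.0124,0.025,0,0,-0.002],[0.93,-0.009,0.0124,0.025,0,0,-0.002],[0.93,-0.009,0.0124,0.025,0,0,-0.002]]'; python3 go.py 0 -123.5 155
```

```text
t 3.2 rel [  -1.8 -126.8  164.5] F [0.5 0.3 0.2] w 0.927
shift [-0.0059  0.011   0.0316] turn [-0.0002  0.0002 -0.0019]
time_s: 3.53
tcp_pos: [0.5472, -0.0581, 0.1573]
ee_rot: [[-0.997, 0.08, 0.001], [0.08, 0.997, -0.001], [-0.001, -0.001, -1.0]]
wrist_force: [1.0, -0.7, -0.1]
gripper_width: 0.931
t 3.53 rel [   1.2 -123.   157.3] F [ 1.  -0.7 -0.1] w 0.931
shift [ 0.004  -0.0017  0.0078] turn [-0.0002  0.0004  0.0002]
```

```bash
python3 -m creep '[[0.93,0,0,0.007,0,0,0],[0.93,0,0,0.014,0,0,0],[0.93,0,0,0.014,0,0,0]]'; python3 go.py 0 -123.5 147;  python3 -m creep '[[0.93,0,0,0.007,0,0,0],[0.93,0,0,0.01,0,0,0],[0.93,0,0,0.01,0,0,0]]'; python3 go.py 0 -123.5 147
```

```text
time_s: 3.78
tcp_pos: [0.5476, -0.058, 0.1535]
ee_rot: [[-0.997, 0.079, 0.002], [0.079, 0.997, -0.001], [-0.002, -0.001, -1.0]]
wrist_force: [-1.2, 0.5, 3.8]
gripper_width: 0.93
t 3.78 rel [   1.6 -122.9  153.5] F [-1.2  0.5  3.8] w 0.93
shift [ 0.0053 -0.002   0.0217] turn [-0.0002  0.0007  0.0003]
time_s: 4.03
tcp_pos: [0.5477, -0.058, 0.1507]
ee_rot: [[-0.997, 0.079, 0.002], [0.079, 0.997, -0.001], [-0.002, -0.001, -1.0]]
wrist_force: [-0.7, 0.0, 5.0]
gripper_width: 0.934
t 4.03 rel [   1.6 -122.9  150.7] F [-0.7  0.   5. ] w 0.934
shift [ 0.0054 -0.0021  0.0123] turn [-0.0002  0.0008  0.0004]
```

```bash
python3 -m creep '[[0.93,0,0,0.007,0,0,0],[0.93,0,0,0.011,0,0,0],[0.93,0,0,0.011,0,0,0]]'; python3 -m creep '[[0.93,0,0,0.003,0,0,0],[0.93,0,0,0.003,0,0,0]]'; python3 go.py 0 -123.5 147
python3 - <<'E'
from station import r
import cv2,numpy as np
s=r.sense();cv2.imwrite("pics/w3.png",r.capture("wrist"));t=r.capture("top")[200:330,160:460]; cv2.imwrite("pics/t3.png",cv2.resize(t,(780,338),interpolation=cv2.INTER_CUBIC))
E
```

```text
time_s: 4.28
tcp_pos: [0.5477, -0.058, 0.1476]
ee_rot: [[-0.997, 0.079, 0.002], [0.079, 0.997, -0.001], [-0.003, -0.001, -1.0]]
wrist_force: [-1.4, 0.8, 6.2]
gripper_width: 0.933
time_s: 4.45
tcp_pos: [0.5477, -0.058, 0.1475]
ee_rot: [[-0.997, 0.078, 0.003], [0.078, 0.997, -0.001], [-0.003, -0.001, -1.0]]
wrist_force: [-2.6, 0.2, 8.4]
gripper_width: 0.93
t 4.45 rel [   1.7 -122.9  147.5] F [-2.6  0.2  8.4] w 0.93
shift [ 0.0055 -0.002   0.0015] turn [-0.0003  0.0009  0.0006]
```

View pics/w3.png

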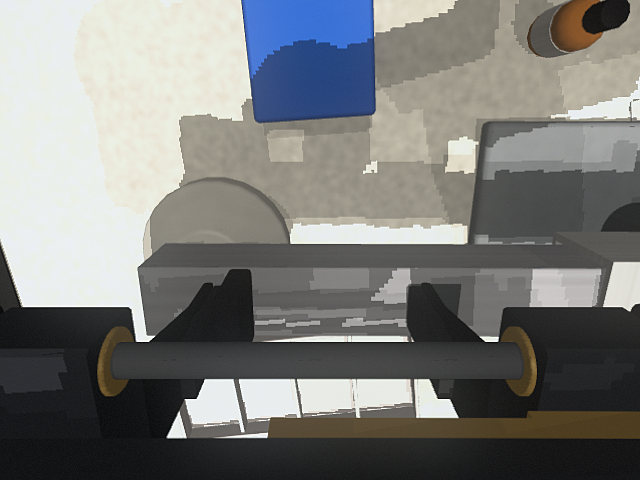

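```bash
python3 -m creep '[[0.93,0,0.02,0.003,0,0,0],[0.93,0,0.05,0.003,0,0,0],[0.93,0,0.08,0.003,0,0,0],[0.93,0,0.1,0.003,0,0,0],[0.93,0,0.1,0.003,0,0,0]]'; python3 go.py 0 -123.5 147
```

```text
time_s: 4.97
tcp_pos: [0.5504, -0.0282, 0.1475]
ee_rot: [[-0.997, 0.078, 0.004], [0.078, 0.997, -0.002], [-0.004, -0.002, -1.0]]
wrist_force: [-2.6, -1.3, 7.9]
gripper_width: 0.933
t 4.97 rel [  1.9 -92.9 147.5] F [-2.6 -1.3  7.9] w 0.933
shift [ 0.0068 -0.1019  0.0019] turn [-0.0006  0.0012  0.0008]
```

```bash
python3 -m creep '[[0.93,0.002,0.02,0.003,0,0,0],[0.93,0.004,0.05,0.003,0,0,0],[0.93,0.004,0.075,0.003,0,0,0],[0.93,0.004,0.083,0.003,0,0,0],[0.93,0.004,0.083,0.003,0,0,0]]'; python3 go.py 0 -123.5 147
python3 - <<'E'
from station import r
import cv2,numpy as np
s=r.sense();cv2.imwrite("pics/w4.png",r.capture("wrist"))
np.savez('w4.npz',p=s['tcp_pos'],R=s['ee_rot'])
E
```

```text
time_s: 5.38
tcp_pos: [0.5523, -0.0035, 0.1476]
ee_rot: [[-0.997, 0.077, 0.006], [0.077, 0.997, -0.003], [-0.007, -0.002, -1.0]]
wrist_force: [-0.1, -3.1, 6.9]
gripper_width: 0.933
t 5.38 rel [  1.8 -68.2 147.6] F [-0.1 -3.1  6.9] w 0.933
shift [ 0.0067 -0.1843  0.0024] turn [-0.0008  0.0021  0.0009]
```

View pics/w4.png

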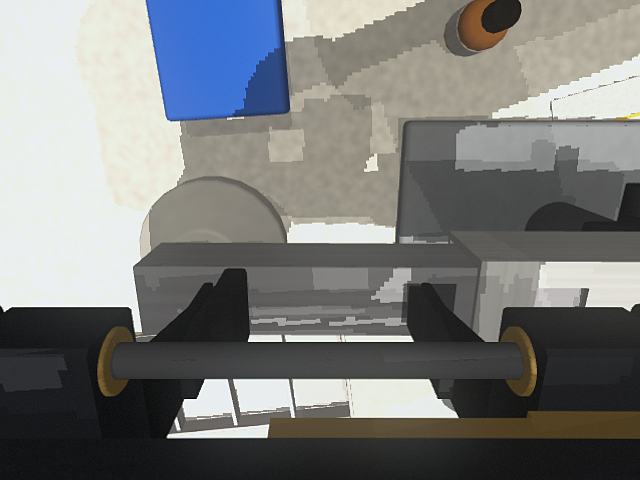

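```bash
python3 - <<'E'
import cv2,numpy as np
from station import r
a=cv2.imread("pics/w4.png")[225:345,190:510]; a=(np.clip((a/255.)**0.6,0,1)*255).astype('uint8');cv2.imwrite("pics/w4z.png",cv2.resize(a,(800,300),interpolation=cv2.INTER_CUBIC))
d=np.load('w4.npz');m=r.camera_model('wrist');M=np.array(m['mount'],float)
T=np.eye(4);T[:3,:3]=d['R'];T[:3,3]=d['p'];W=T@M;K=np.array(m['mtx'],float)
from go import rel
def ray(u,v,z):
    q=W[:3,:3]@np.linalg.solve(K,[u,v,1]);o=W[:3,3];return rel(o+q*(z-o[2])/q[2]).round(1)
print('btn',ray(456,285,.130),ray(456,302,.130),'rim',ray(480,262,.135),ray(472,334,.135))
E
```

```text
btn [ -8.8  -8.  130. ] [ -0.5  -7.1 130. ] rim [-21.6  -1.  135. ] [ 12.6  -0.2 135. ]
```

View pics/w4z.png

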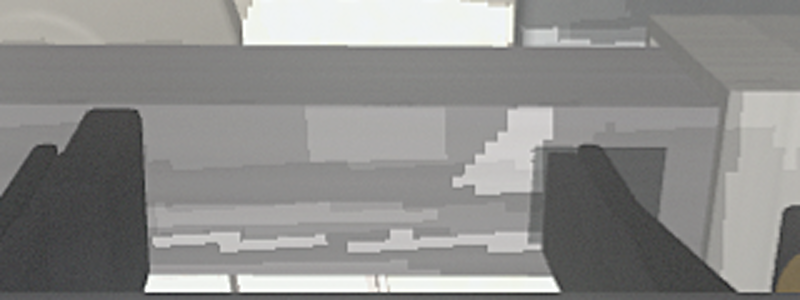

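```bash
python3 -m creep '[[0.93,0.003,0.01,0.004,0,0,0],[0.93,0.003,0.02,0.004,0,0,0],[0.93,0.003,0.026,0.004,0,0,0],[0.93,0.003,0.026,0.004,0,0,0]]'; python3 go.py 0 -123.5 147;  python3 -m creep '[[0.93,0,0.006,0.004,0,0,0],[0.93,0,0.01,0.004,0,0,0],[0.93,0,0.013,0.004,0,0,0],[0.93,0,0.013,0.004,0,0,0]]'; python3 go.py 0 -123.5 147
python3 - <<'E'
from station import r
import cv2,numpy as np
s=r.sense();a=r.capture("wrist");cv2.imwrite("pics/w5.png",a)
np.savez('w5.npz',p=s['tcp_pos'],R=s['ee_rot'])
a=a[225:345,190:510]; a=(np.clip((a/255.)**0.6,0,1)*255).astype('uint8');cv2.imwrite("pics/w5z.png",cv2.resize(a,(800,300),interpolation=cv2.INTER_CUBIC))
E
```

```text
time_s: 5.77
tcp_pos: [0.5528, 0.0036, 0.1476]
ee_rot: [[-0.997, 0.077, 0.009], [0.077, 0.997, -0.004], [-0.009, -0.003, -1.0]]
wrist_force: [-0.2, -3.6, 7.5]
gripper_width: 0.93
t 5.77 rel [  1.8 -61.1 147.6] F [-0.2 -3.6  7.5] w 0.93
shift [ 0.0068 -0.208   0.0025] turn [-0.001   0.0028  0.001 ]
time_s: 6.1
tcp_pos: [0.5531, 0.0064, 0.1476]
ee_rot: [[-0.997, 0.077, 0.009], [0.077, 0.997, -0.005], [-0.009, -0.005, -1.0]]
wrist_force: [-2.7, -4.3, 9.0]
gripper_width: 0.931
t 6.1 rel [  1.9 -58.2 147.6] F [-2.7 -4.3  9. ] w 0.931
shift [ 0.007  -0.2175  0.003 ] turn [-0.0015  0.0029  0.001 ]
```

View pics/w5z.png

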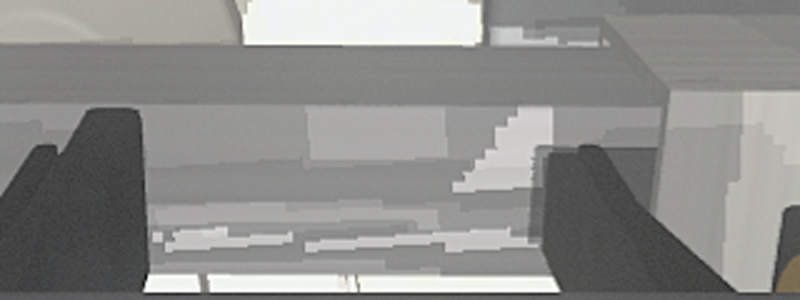

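```bash
python3 -m creep '[[0.93,0,0.006,0.004,0,0,0],[0.93,0,0.01,0.004,0,0,0],[0.93,0,0.014,0.004,0,0,0],[0.93,0,0.015,0.004,0,0,0]]'; python3 go.py 0 -123.5 147
python3 - <<'E'
from station import r
import cv2,numpy as np
s=r.sense();a=r.capture("wrist");cv2.imwrite("pics/w6.png",a)
a=a[225:345,190:510]; a=(np.clip((a/255.)**0.6,0,1)*255).astype('uint8');cv2.imwrite("pics/w6z.png",cv2.resize(a,(800,300),interpolation=cv2.INTER_CUBIC))
E
```

```text
time_s: 6.48
tcp_pos: [0.5534, 0.0097, 0.1476]
ee_rot: [[-0.997, 0.077, 0.009], [0.077, 0.997, -0.007], [-0.009, -0.006, -1.0]]
wrist_force: [-3.5, -5.0, 8.5]
gripper_width: 0.929
t 6.48 rel [  1.9 -54.9 147.6] F [-3.5 -5.   8.5] w 0.929
shift [ 0.007  -0.2287  0.0035] turn [-0.002  0.003  0.001]
```

View pics/w6z.png

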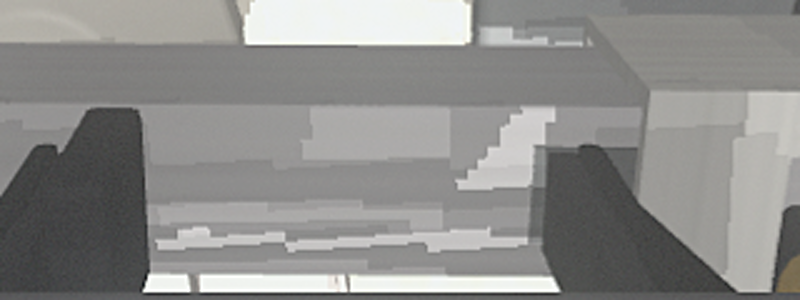

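```bash
python3 -m creep '[[0.93,0,0,-0.01,0,0,0],[0.93,0,0,-0.03,0,0,0],[0.93,0,0,-0.05,0,0,0],[0.93,0,0,-0.06,0,0,0],[0.93,0,0,-0.06,0,0,0]]'; python3 go.py 0 -54 166
python3 - <<'E'
from station import r
import cv2,numpy as np
s=r.sense();a=r.capture("wrist");cv2.imwrite("pics/w7.png",a)
a=a[205:345,190:510]; a=(np.clip((a/255.)**0.6,0,1)*255).astype('uint8');cv2.imwrite("pics/w7z.png",cv2.resize(a,(800,350),interpolation=cv2.INTER_CUBIC))
E
```

```text
time_s: 6.95
tcp_pos: [0.5533, 0.0098, 0.1661]
ee_rot: [[-0.997, 0.077, 0.009], [0.077, 0.997, -0.007], [-0.01, -0.006, -1.0]]
wrist_force: [-0.2, -0.9, 1.5]
gripper_width: 0.934
t 6.95 rel [  1.8 -54.9 166.1] F [-0.2 -0.9  1.5] w 0.934
shift [0.006  0.0029 0.0003] turn [-0.0021  0.0031  0.001 ]
```

View pics/w7z.png

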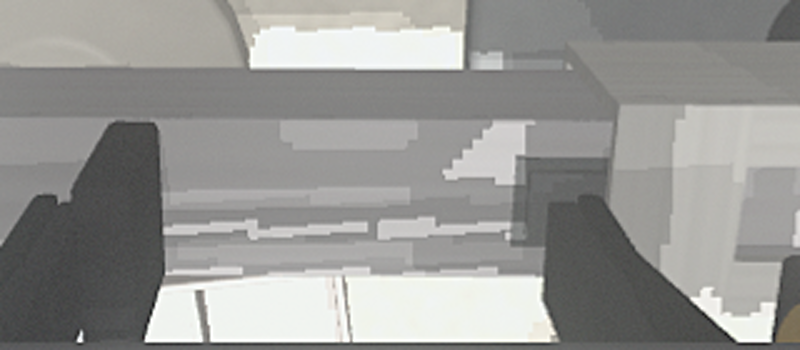

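```bash
python3 -m creep '[[0.93,0.004,0.02,0,0,0,0],[0.93,0.006,0.05,0,0,0,0],[0.93,0.006,0.08,0,0,0,0],[0.93,0.006,0.1,0,0,0,0],[0.93,0.006,0.1,0,0,0,0]]'; python3 go.py 0 -14 166
python3 - <<'E'
from station import r
import cv2,numpy as np
s=r.sense();a=r.capture("wrist");cv2.imwrite("pics/w8.png",a)
a=a[205:345,190:510]; a=(np.clip((a/255.)**0.6,0,1)*255).astype('uint8');cv2.imwrite("pics/w8z.png",cv2.resize(a,(800,350),interpolation=cv2.INTER_CUBIC))
E
```

```text
time_s: 7.42
tcp_pos: [0.5553, 0.0393, 0.1658]
ee_rot: [[-0.997, 0.075, 0.012], [0.075, 0.997, -0.009], [-0.012, -0.008, -1.0]]
wrist_force: [2.5, -4.2, 0.1]
gripper_width: 0.933
t 7.42 rel [  1.4 -25.2 165.8] F [ 2.5 -4.2  0.1] w 0.933
shift [ 0.0046  0.0375 -0.001 ] turn [-0.0027  0.0039  0.0016]
```

View pics/w8z.png

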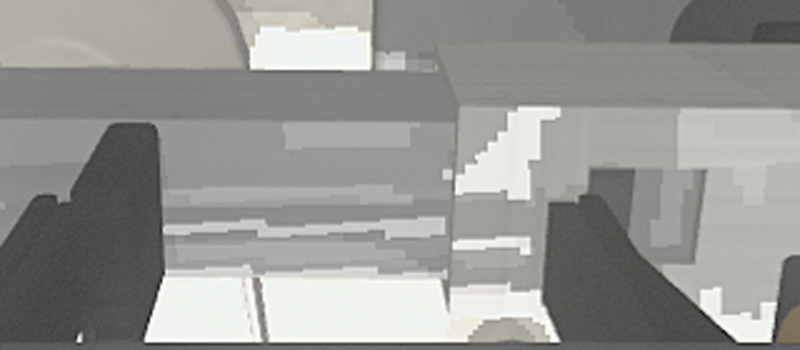

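```bash
python3 -m creep '[[0.93,0,0.01,0,0,0,0],[0.93,0.002,0.02,0,0,0,0],[0.93,0.002,0.024,0,0,0,0],[0.93,0.002,0.024,0,0,0,0]]'; python3 go.py 0 -14 166
python3 -m creep '[[0.93,0,0.005,0,0,0,0],[0.93,0,0.007,0,0,0,0],[0.93,0,0.007,0,0,0,0]]'; python3 go.py 0 -14 166
python3 - <<'E'
from station import r
import cv2,numpy as np
s=r.sense();a=r.capture("wrist");cv2.imwrite("pics/w9.png",a)
a=a[205:345,190:510]; a=(np.clip((a/255.)**0.6,0,1)*255).astype('uint8');cv2.imwrite("pics/w9z.png",cv2.resize(a,(800,350),interpolation=cv2.INTER_CUBIC))
E
```

```text
time_s: 7.8
tcp_pos: [0.5555, 0.045, 0.1657]
ee_rot: [[-0.997, 0.075, 0.012], [0.075, 0.997, -0.012], [-0.012, -0.011, -1.0]]
wrist_force: [2.5, -7.4, 0.0]
gripper_width: 0.933
t 7.8 rel [  1.2 -19.6 165.7] F [ 2.5 -7.4  0. ] w 0.933
shift [ 0.004   0.0187 -0.0012] turn [-0.0035  0.004   0.0017]
time_s: 8.05
tcp_pos: [0.5556, 0.0453, 0.1656]
ee_rot: [[-0.997, 0.075, 0.01], [0.074, 0.997, -0.016], [-0.011, -0.015, -1.0]]
wrist_force: [1.8, -8.6, 0.9]
gripper_width: 0.932
t 8.05 rel [  1.2 -19.3 165.6] F [ 1.8 -8.6  0.9] w 0.932
shift [ 0.004   0.0176 -0.0017] turn [-0.0047  0.0036  0.0018]
```

View pics/w9z.png

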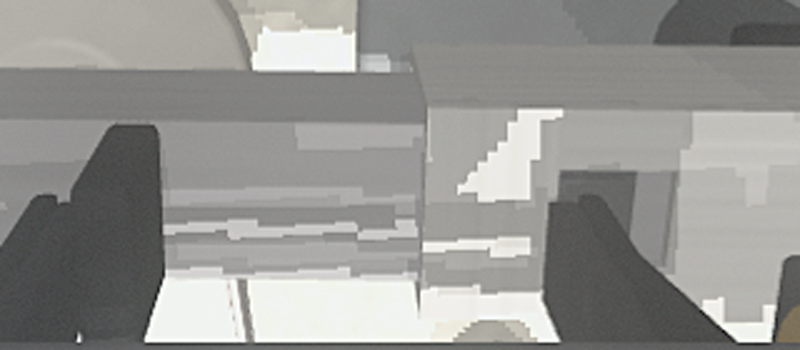

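```bash
python3 -m creep '[[0.93,0,0.006,0,0,0,0],[0.93,0,0.01,0,0,0,0],[0.93,0,0.012,0,0,0,0]]'; python3 go.py 0 -14 166
python3 - <<'E'
from station import r
import cv2,numpy as np
s=r.sense();a=r.capture("wrist");cv2.imwrite("pics/w10.png",a)
a=a[205:345,190:510]; a=(np.clip((a/255.)**0.6,0,1)*255).astype('uint8');cv2.imwrite("pics/w10z.png",cv2.resize(a,(800,350),interpolation=cv2.INTER_CUBIC))
a=r.capture("scene");cv2.imwrite("pics/s10.png",cv2.resize(a[150:330,220:460],(800,600),interpolation=cv2.INTER_CUBIC))
E
```

```text
time_s: 8.35
tcp_pos: [0.5557, 0.0468, 0.1654]
ee_rot: [[-0.997, 0.074, 0.009], [0.074, 0.997, -0.019], [-0.01, -0.019, -1.0]]
wrist_force: [1.5, -8.1, 0.8]
gripper_width: 0.934
t 8.35 rel [  1.2 -17.8 165.4] F [ 1.5 -8.1  0.8] w 0.934
shift [ 0.0039  0.0125 -0.0024] turn [-0.0059  0.0032  0.0019]
```

View pics/w10z.png

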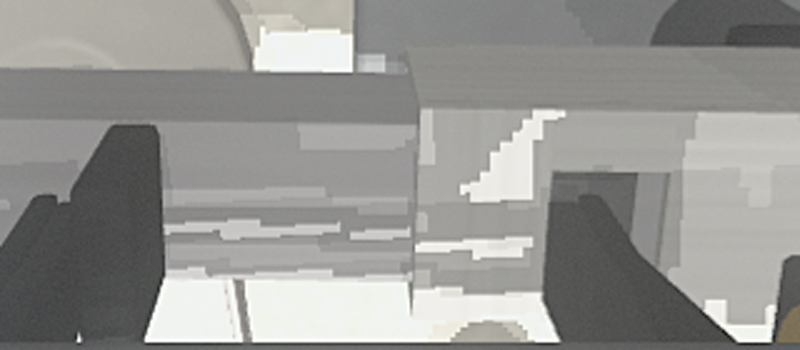

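View pics/s10.png

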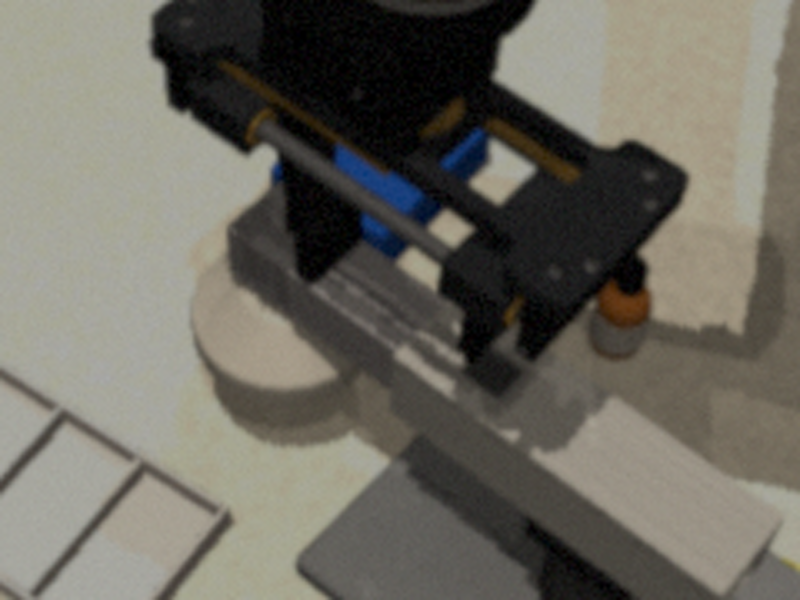

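```bash
python3 -m creep '[[0.93,0,0.006,0,0,0,0],[0.93,0,0.01,0,-0.002,0,0],[0.93,0,0.013,0,-0.003,0,0]]'; python3 go.py 0 -14 166
python3 -m creep '[[0.93,0,0.006,0,0,0,0],[0.93,0,0.01,0,-0.002,0,0],[0.93,0,0.012,0,-0.003,0,0]]'; python3 go.py 0 -14 166
python3 - <<'E'
from station import r
import cv2,numpy as np
s=r.sense();a=r.capture("wrist");cv2.imwrite("pics/w11.png",a)
a=a[205:345,190:510]; a=(np.clip((a/255.)**0.6,0,1)*255).astype('uint8');cv2.imwrite("pics/w11z.png",cv2.resize(a,(800,350),interpolation=cv2.INTER_CUBIC))
a=r.capture("scene");cv2.imwrite("pics/s11.png",cv2.resize(a[150:330,220:460],(800,600),interpolation=cv2.INTER_CUBIC))
E
```

```text
time_s: 8.7
tcp_pos: [0.5559, 0.0487, 0.1656]
ee_rot: [[-0.997, 0.074, 0.008], [0.074, 0.997, -0.014], [-0.009, -0.013, -1.0]]
wrist_force: [0.3, -8.5, 3.3]
gripper_width: 0.929
t 8.7 rel [  1.2 -15.9 165.6] F [ 0.3 -8.5  3.3] w 0.929
shift [ 0.0041  0.0063 -0.0015] turn [-0.0041  0.0029  0.0021]
time_s: 8.95
tcp_pos: [0.556, 0.0507, 0.1658]
ee_rot: [[-0.997, 0.074, 0.008], [0.074, 0.997, -0.007], [-0.009, -0.006, -1.0]]
wrist_force: [-0.5, -4.7, 3.3]
gripper_width: 0.932
t 8.95 rel [  1.3 -13.8 165.8] F [-0.5 -4.7  3.3] w 0.932
shift [ 0.0042 -0.0006 -0.0006] turn [-0.002   0.0027  0.0021]
```

View pics/w11z.png

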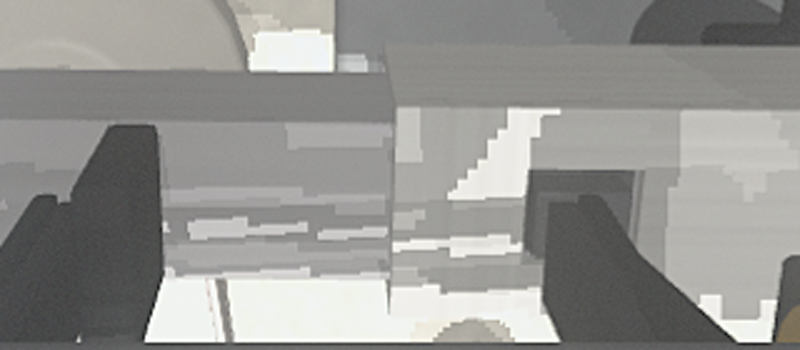

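View pics/s11.png

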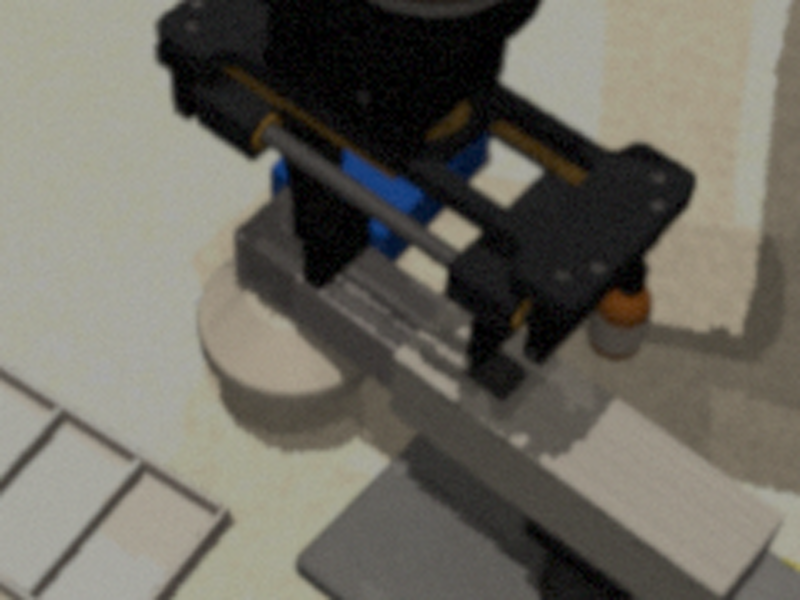

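```bash
python3 -m creep '[[0.93,0,-0.005,0,0,0,0],[0.93,0,-0.01,0,0,0,0],[0.93,0,-0.01,-0.03,0,0,0],[0.93,0,-0.01,-0.12,0,0,0],[0.93,0,-0.01,-0.2,0,0,0]]'; python3 -m creep '[[0.93,-0.1,0,0,0,0,0],[0.93,-0.2,0,0,0,0,0],[0.93,-0.2,0,0,0,0,0]]' ; python3 go.py 0 -14 166
python3 - <<'E'
from station import r
import cv2,numpy as np
s=r.sense();a=r.capture("wrist");cv2.imwrite("pics/w12.png",a)
np.savez('w1.npz',p=s['tcp_pos'],R=s['ee_rot'])
a=r.capture("scene");cv2.imwrite("pics/s12.png",cv2.resize(a[150:330,220:460],(800,600),interpolation=cv2.INTER_CUBIC))
E
```

```text
time_s: 9.47
tcp_pos: [0.5551, 0.0485, 0.2264]
ee_rot: [[-0.997, 0.073, 0.007], [0.073, 0.997, -0.007], [-0.007, -0.007, -1.0]]
wrist_force: [1.9, 0.4, -0.0]
gripper_width: 0.927
time_s: 9.72
tcp_pos: [0.6191, 0.0445, 0.2272]
ee_rot: [[-0.997, 0.074, 0.01], [0.074, 0.997, -0.007], [-0.011, -0.006, -1.0]]
wrist_force: [1.4, 0.2, -0.9]
gripper_width: 0.934
t 9.72 rel [ 64.6 -15.  227.2] F [ 1.4  0.2 -0.9] w 0.934
shift [0.2176 0.0058 0.2017] turn [-0.0019  0.0035  0.0021]
```

View pics/w12.png

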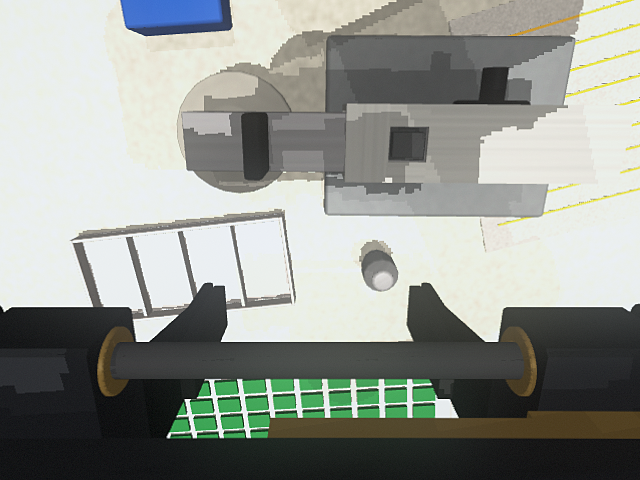

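View pics/s12.png

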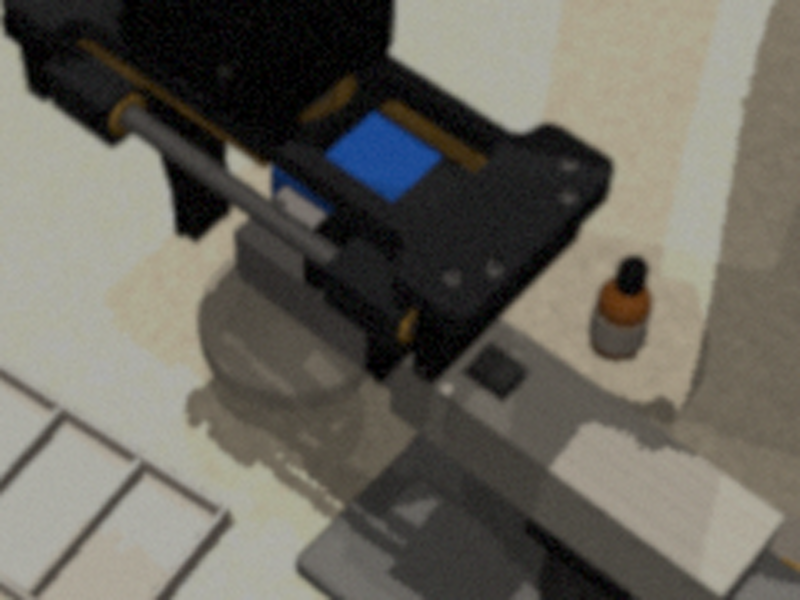

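```bash
python3 -m creep '[[0.93,0,-0.14,-0.03,0,0,0],[0.93,0,-0.28,-0.05,0,0,0],[0.93,0,-0.42,-0.05,0,0,0],[0.93,0,-0.56,-0.05,0,0,0],[0.93,0,-0.56,-0.05,0,0,0]]'; python3 - <<'E'
from station import r
import cv2,numpy as np
a=cv2.imread("pics/w12.png")[85:205,325:485];A=cv2.resize(a,(400,300),interpolation=cv2.INTER_CUBIC)
b=r.capture("scene");cv2.imwrite("pics/s13.png",b);b=b[220:310,325:445];b=(np.clip((b/255.)**0.6,0,1)*255).astype('uint8');B=cv2.resize(b,(400,300),interpolation=cv2.INTER_CUBIC)
t=r.capture("top");cv2.imwrite("pics/t13.png",t);t=t[225:300,240:340];t=(np.clip((t/255.)**0.6,0,1)*255).astype('uint8');C=cv2.resize(t,(400,300),interpolation=cv2.INTER_CUBIC)
cv2.imwrite("pics/c13.png",np.vstack([np.hstack([A,B]),np.hstack([C,C*0])]))
for n in("scene","top"):
    for t in ("slide_tray","slide_case","oil_bottle","objective"):
        for d in r.recognise(n,t)[:1]: print(n,t,round(d['score'],2),np.round(np.array(d['rect'])*[640,480,640,480],1))
E
python3 go.py 0 0 200
```

```text
time_s: 10.23
tcp_pos: [0.6009, -0.1282, 0.2429]
ee_rot: [[-0.997, 0.079, 0.005], [0.079, 0.997, -0.008], [-0.005, -0.007, -1.0]]
wrist_force: [0.1, 0.6, 0.2]
gripper_width: 0.927
scene slide_tray 0.56 [160.5 241.4 285.9 350.5]
scene slide_case 0.97 [302.1 168.4 366.3 229.2]
scene oil_bottle 0.83 [398.6 225.2 416.4 254.4]
scene objective 0.58 [298.6 346.6 324.1 372.7]
t 10.73 rel [  61.8 -182.3  242.4] F [ 0.3  0.3 -0. ] w 0.931
shift [0.2021 0.6101 0.1362] turn [-0.0021  0.0019  0.0025]
```

View pics/c13.png

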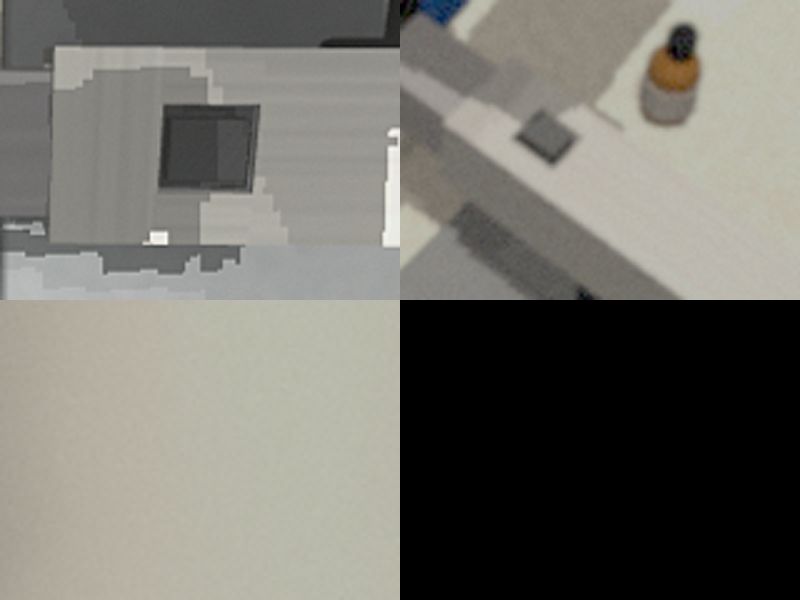

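View pics/s13.png

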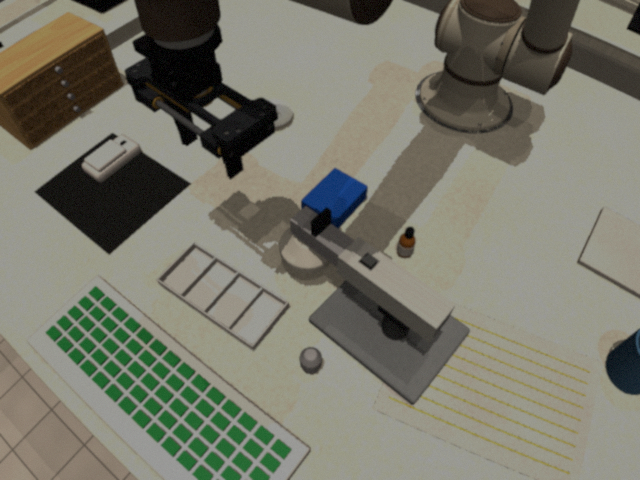

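```bash
python3 - <<'E'
import cv2,numpy as np
b=cv2.imread("pics/s13.png")[245:275,350:390];b=(np.clip((b/255.)**0.6,0,1)*255).astype('uint8');B=cv2.resize(b,(400,300),interpolation=cv2.INTER_CUBIC)
a=cv2.imread("pics/w12.png")[120:165,380:440];A=cv2.resize(a,(400,300),interpolation=cv2.INTER_CUBIC)
cv2.imwrite("pics/c14.png",np.hstack([A,B]))
from fit import *
p=[.5559,.0646,np.radians(-4.6)]
d=np.load('w1.npz');m=r.camera_model('wrist');M=np.array(m['mount'],float)
T=np.eye(4);T[:3,:3]=d['R'];T[:3,3]=d['p'];C=np.linalg.inv(T@M)
pj=lambda X:cv2.projectPoints(X,cv2.Rodrigues(C[:3,:3])[0],C[:3,3],np.array(m['mtx'],float),np.array(m['dist'],float))[0].reshape(-1,2)
sc=400/60
for nm,z,bb,hw,hl in(('win',135,36,10,11),('up',139,36,7,9),('down',132,36,7,9)):
    X=world(p,[(x,bb+y,z) for x,y in((-hw,-hl),(-hw,hl),(hw,hl),(hw,-hl))])
    print(nm,'wrist',((pj(X)-[380,120])*sc).round(0).tolist(),'scene',((proj('scene',X)-[350,245])*10+[400,0]).round(0).tolist())
E
```

```text
win wrist [[69.0, 39.0], [330.0, 40.0], [308.0, 279.0], [55.0, 277.0]] scene [[568.0, 79.0], [697.0, 170.0], [605.0, 266.0], [476.0, 172.0]]
up wrist [[99.0, 78.0], [315.0, 79.0], [300.0, 249.0], [88.0, 248.0]] scene [[569.0, 85.0], [674.0, 160.0], [610.0, 227.0], [504.0, 151.0]]
down wrist [[85.0, 73.0], [294.0, 75.0], [280.0, 239.0], [74.0, 238.0]] scene [[564.0, 113.0], [669.0, 188.0], [605.0, 254.0], [500.0, 178.0]]
```

View pics/c14.png

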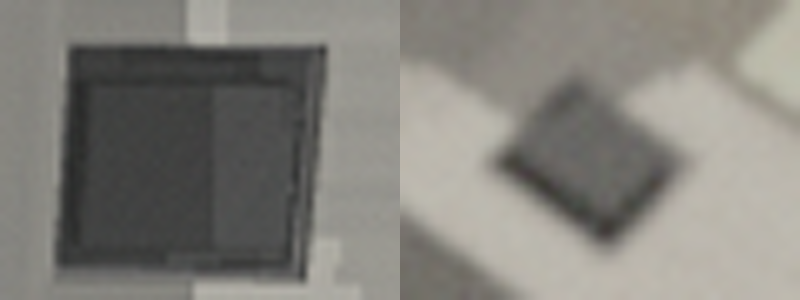

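```bash
python3 go.py 2 -85 215
```

```text
t 10.73 rel [  61.8 -182.3  242.4] F [ 0.3  0.3 -0. ] w 0.931
shift [0.1974 0.3264 0.088 ] turn [-0.0021  0.0019  0.0025]
```

```bash
python3 -m creep '[[0.93,0.1974,0.326,0.05,0,0,0],[0.93,0.1974,0.326,0.05,0,0,0],[0.93,0.1974,0.326,0.088,0,0,0],[0.93,0.1974,0.326,0.088,0,0,0],[0.93,0.1974,0.326,0.088,0,0,0]]'; python3 -m creep '[[0.93,0,0,0,0,0,0],[0.93,0,0,0,0,0,0]]'; python3 - <<'E'
from fit import *
s=r.sense();a=r.capture('wrist');cv2.imwrite('pics/w15.png',a)
p=[.5559,.0646,np.radians(-4.6)]
m=r.camera_model('wrist');M=np.array(m['mount'],float)
T=np.eye(4);T[:3,:3]=s['ee_rot'];T[:3,3]=s['tcp_pos'];C=np.linalg.inv(T@M)
pj=lambda X:cv2.projectPoints(X,cv2.Rodrigues(C[:3,:3])[0],C[:3,3],np.array(m['mtx'],float),np.array(m['dist'],float))[0].reshape(-1,2)
o=pj(world(p,[(0,36,135)]))[0].astype(int)-[40,30];print(o)
for nm,z,bb,hw,hl in(('win',135,36,10,11),('up',139,35,7,9),('down',132,35,7,9)):
    X=world(p,[(x,bb+y,z) for x,y in((-hw,-hl),(-hw,hl),(hw,hl),(hw,-hl))]);print(nm,((pj(X)-o)*8).round(0).tolist())
u,v=o;cv2.imwrite('pics/w15z.png',cv2.resize(a[v:v+60,u:u+80],(640,480),interpolation=cv2.INTER_CUBIC))
E
```

```text
time_s: 11.15
tcp_pos: [0.5501, -0.0187, 0.2147]
ee_rot: [[-0.998, 0.068, 0.004], [0.068, 0.998, -0.007], [-0.005, -0.007, -1.0]]
wrist_force: [0.4, -0.7, 1.5]
gripper_width: 0.929
time_s: 11.32
tcp_pos: [0.5509, -0.0187, 0.2151]
ee_rot: [[-0.998, 0.068, 0.005], [0.068, 0.998, -0.007], [-0.006, -0.007, -1.0]]
wrist_force: [-0.8, -0.1, -0.4]
gripper_width: 0.931
[480 227]
win [[198.0, 111.0], [501.0, 115.0], [452.0, 368.0], [157.0, 365.0]]
up [[230.0, 168.0], [481.0, 171.0], [446.0, 351.0], [200.0, 348.0]]
down [[187.0, 137.0], [431.0, 140.0], [399.0, 316.0], [159.0, 312.0]]
```

View pics/w15z.png

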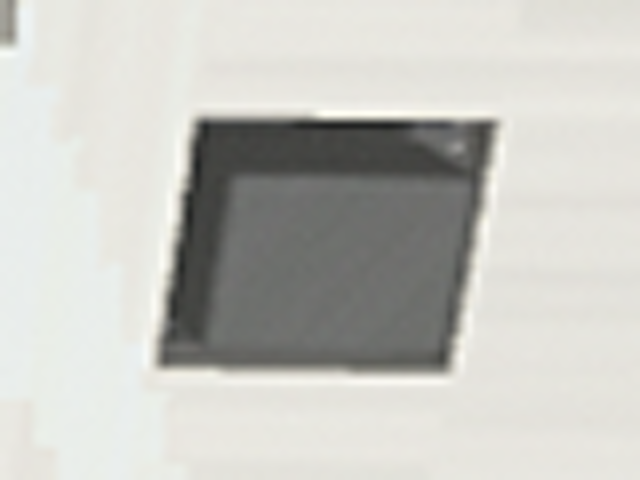

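The close-up matches the popped-up button: its top corners are at (230,178), (470,178) and (203,348), against a prediction of (230,168), (481,171) and (200,348). I'll retreat, do a last check, and hand in.

```bash
python3 -m creep '[[0.93,0,0,-0.1,0,0,0],[0.93,0,-0.1,-0.15,0,0,0],[0.93,0.1,-0.3,-0.15,0,0,0],[0.93,0.2,-0.5,-0.15,0,0,0],[0.93,0.3,-0.7,-0.15,0,0,0]]';python3 -m creep '[[0.93,0.1,-0.15,0,0,0,0],[0.93,0.2,-0.3,0,0,0,0],[0.93,0.3,-0.45,0,0,0,0],[0.93,0.3,-0.45,0,0,0,0],[0.93,0.3,-0.45,0,0,0,0]]'; python3 - <<'E'
from station import r
import cv2,numpy as np
cv2.imwrite("pics/t16.png",r.capture("top"))
for t in ("slide_tray","slide_case","oil_bottle","objective"):
    for d in r.recognise("top",t)[:1]: print(t,round(d['score'],2),np.round(np.array(d['rect'])*[640,480,640,480],1))
E
python3 go.py 0 0 200
```

```text
time_s: 11.78
tcp_pos: [0.4846, -0.1582, 0.2613]
ee_rot: [[-0.998, 0.069, 0.007], [0.069, 0.998, -0.007], [-0.007, -0.007, -1.0]]
wrist_force: [-0.0, -0.2, 0.3]
gripper_width: 0.931
time_s: 12.2
tcp_pos: [0.3817, -0.291, 0.2621]
ee_rot: [[-0.997, 0.077, 0.006], [0.077, 0.997, -0.008], [-0.007, -0.008, -1.0]]
wrist_force: [0.7, 0.3, 0.4]
gripper_width: 0.927
slide_tray 0.96 [327.  165.5 453.8 223.9]
slide_case 0.78 [341.8 323.3 393.3 392.6]
oil_bottle 0.86 [256.  341.5 277.4 359.4]
objective 0.92 [267.1 175.9 283.2 198.9]
t 12.45 rel [-141.  -363.6  261.7] F [-0.3 -0.6 -0.5] w 0.929
shift [-0.482   1.2081  0.201 ] turn [-0.0022  0.0025  0.0036]
```

View pics/t16.png

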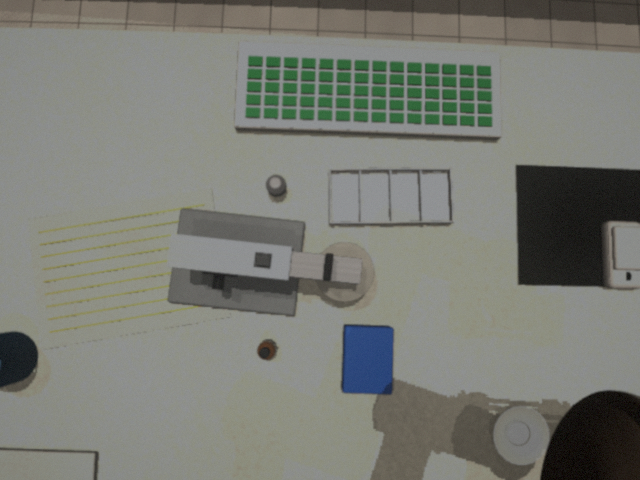

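The button fills the window at (262,260), and everything around the stand is where it was. The arm is clear.

```bash
python3 -c "
from station import r
print(r.finish_job())"
```

```text
the job is handed in; nothing more can be done
None
```

The boom is home and the snap button is up through the window, locking it. I handed the job in at about 12.5 s of the 61 s allowed, with the arm well clear.

- **How it was done:** One fingertip held the button down flush while the other, behind the thumb fin, slid the boom until the button's front was about 5 mm under the rim. I then lifted off and the button stayed down. I pushed the fin on until the button popped up.
- **Forces:** The wrist readings at the ends of the moves never passed about 9 N, pressing or pushing.
- **Button:** An oblique wrist close-up matched a popped-up button, with its top about 4 mm above the roof. A held-down button did not fit the picture. The earlier scene and wrist views of its height were less clear. I did not pull back on the boom to test the lock.
- **Surroundings:** The tray, case, bottle and objective are within about 4 pixels of where they started, which is the detector's own scatter.
- **Position:** The button sits about 1 mm short of the window's middle, inside the 2 mm of play.
- **Push force:** The push needed 8–9 N over the last few millimetres, more than the stated 5 N of friction. It dropped to under 5 N when the button popped.

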